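Check the latching stop button of the saleroom's appliance test unit

ROBOT

A 6-joint arm with a two-finger parallel gripper is mounted at the origin on the work surface. World frame = base frame: x ahead of the robot, y to its left, z up, the work surface at z = 0. Lengths are in m, angles in rad, forces in N, time in s.
With the tool pointing down it reaches from about 0.225 to 0.875 m from the base axis. Payload 3.4 kg.
Tool frame: the origin (TCP) lies on the centre line of the jaws, within the pads' length; the fingertips stand 17 mm ahead of it and the grasp point (between the pads) lies 2 mm behind it; z points along the fingers, y is the line along which they close (so a half turn about z gives the same grasp; the last joint's range is limited). The gripper opens to 85 mm and grips with 20 to 120 N. Pads are 22 mm wide; open, the fingers measure 114 mm over their backs; the gripper's body (76 mm by 85 mm) begins 54 mm behind the grasp point. The pads swing forward as they close: fully open they stand 13 mm farther back than shut.
Start: joints at [-1.3, 0.276, 1.505, -0, 1.361, -0.121], TCP at [0.22, -0.531, 0.248] pointing down, gripper open.
Joint ranges: [-2.89, 2.89], [-0.75, 2.08], [0.22, 2.7], [-1.18, 4.32], [0.11, 2.71], [-2.7, 2.7]. Speed limits (rad/s): [2.57, 2.57, 3.14, 3.14, 3.14, 3.14].

INTERFACE

Orientations are given as a unit quaternion [w, x, y, z].
In Python, from rig import manip gives the robot as it stands.
- The arm moves only by the tool move_arm, never from a script. Its argument "steps" is one flat list of numbers, 7 for each row, row after row: the turn, a rotation vector about the world's x, y, z normalised to -1 to 1, where 1 is 360 degrees, then the shift along the world's x, y, z normalised to -1 to 1, where 1 is 1 m, then the opening, from -1 (shut) to 1 (fully open). A call has exactly 10 rows; each row is the pose to reach, as a shift and turn from the pose commanded when the call began, turning the shorter way round; what a row does not reach only later rows make up. A row lasts 1/10 s, in which the tool goes at most 50 mm and 8.59 degrees, less where a joint would pass 70% of its speed; a pose out of reach is approached as far as the arm can. A call with a number of a shift or a turn outside -1 to 1 is refused whole. A call with a gripper value outside its range is refused whole. The fingers move at their own pace and stop on an object; "squeeze" is the grip in N (left out, the last holds). Time passes only in rows, so rows that repeat a pose let the fingers close, or fill a call up. It gives the time, the measured TCP pose, the force, the opening and the grip force at its end, in the units of the state.
- manip.get_state(): the state, without advancing time (a new reading comes with each control period).
- manip.get_image(name): name is "scene" or "top" or "wrist"; returns a dict with "pixels" (384x512x3 uint8, blue, green, red), "fx", "fy", "cx", "cy" (pixels), "R" (3x3) and "t" (3): a world point X has camera coordinates R X + t. Camera axes: x right, y down, z forward; pixel columns grow to the right and rows downward; lengths in m; the calibration is good to about 2 mm. The wrist camera is an equidistant fisheye: a pixel r from the principal point sees the ray r / f radians off the axis. A picture is of the moment at which its call begins. There is no depth.
- manip.sign_off(): hands the job in; it is judged then, once.
The state is a dict: "clock": time; "qpos": joint angles; "qd": joint speeds; "effort": joint torques, N m; "position": TCP position; "ee_rot": TCP orientation; "contact_force": force on the tool from outside, world axes, zero at the start; "moment": the same for the moment, N m; "width": finger opening in m; "gripper_force": force on a finger pad.
Only numpy, scipy, OpenCV 4.12 (cv2) and the standard library are available. Lean on these libraries where they do the work, as an engineer would, in place of code of your own. Each camera call takes 0.05 s, during which the arm holds its last target. There are 200 camera calls.

TASK

Before today's electrical lots are tested, check the emergency stop of the test unit: press the middle of its big mushroom button right in with a fingertip until it latches, and take the hand off for a moment so that it is seen to stay in by itself. Then reset it: push one of the lobes of its head round clockwise with a fingertip, without gripping the head, until the latch lets go, and leave the button sprung right out and turned back to rest. Do not press the start button beside it, and leave the things lying about where they are.

Things in the scene. Friction and masses are not known exactly. Their poses are not given: they have to be found in the camera images.
- stop_press (a joint): how far the mushroom stop button is pushed in along its upright axis, in m: 0 = out, about 0.0105 = latched in (stays there by itself), 0.013 = hard stop. Its spring pushes back with 4 N at first; about 10 N push it past the latch, which snaps in at 10.5 to 11 mm; let go earlier and it comes back out
- stop_turn (a joint): how far the head of the mushroom stop button is turned about its upright axis, in rad, clockwise from above: 0 = rest, 0.8 = end of its turn. A spring brings it back to 0 when let go. Turning takes up to about 0.2 N m. With the button latched in, turning past about 0.65 rad frees the latch and the button springs out
- stop_top (a point): centre of the top of the mushroom stop button, on its axis; moves with it; 43 mm above the test unit's top when out, 32.5 mm when latched. The head: four equal round lobes around a low dome, 64 mm across opposite lobes, and between neighbours the rim dips to 23 mm from the axis; the dome, 20 mm across on top, stands 7 mm above the lobes. Below the head: its stem and a nut 42 mm across, 6 mm high
- stop_head: the whole head of the mushroom stop button, dome and lobes; origin at the centre of its underside, on its axis, 20 mm above the test unit's top when out (the head is 23 mm high); z up; x and y lie midway between lobes, and turn with the head
- stop_lobe0: one of the four lobes of the mushroom head (0 to 3 counter-clockwise from above, 90 degrees apart): upright and round, 13 mm radius, 16 mm high, its centre 19 mm from the button's axis. Origin: centre of its underside, 20 mm above the unit's top when the button is out and 9.5 mm when it is latched; its x axis points outwards from the button's axis, z up
- stop_lobe1: one of the four lobes of the mushroom head (0 to 3 counter-clockwise from above, 90 degrees apart): upright and round, 13 mm radius, 16 mm high, its centre 19 mm from the button's axis. Origin: centre of its underside, 20 mm above the unit's top when the button is out and 9.5 mm when it is latched; its x axis points outwards from the button's axis, z up
- stop_lobe2: one of the four lobes of the mushroom head (0 to 3 counter-clockwise from above, 90 degrees apart): upright and round, 13 mm radius, 16 mm high, its centre 19 mm from the button's axis. Origin: centre of its underside, 20 mm above the unit's top when the button is out and 9.5 mm when it is latched; its x axis points outwards from the button's axis, z up
- stop_lobe3: one of the four lobes of the mushroom head (0 to 3 counter-clockwise from above, 90 degrees apart): upright and round, 13 mm radius, 16 mm high, its centre 19 mm from the button's axis. Origin: centre of its underside, 20 mm above the unit's top when the button is out and 9.5 mm when it is latched; its x axis points outwards from the button's axis, z up
- start (a joint): how far the start button is pushed in, in m: 0 = out, 0.005 = fully in (8 N)
- start_top (a point): centre of the top of the start button, a small flat button 23 mm across in a guard ring on the same unit, about 110 mm from the stop button's axis and 11 mm above the unit's top
- console: the appliance test unit, a steel case 200 mm (x) by 340 mm (y) by 80 mm high, fixed to the table; origin at the centre of its underside. On its flat top: the mushroom stop button near its +y end (20 mm towards -x and 95 mm towards +y from the centre), the start button, an amber pilot lamp, a twin socket outlet 8 mm high, and two loose things
- bulb_a_mid (a point): bystander, to be left where it is: clear candle light bulb lying on the table, 107 mm long, 35 mm thick; this point is at its centre
- bulb_b_mid (a point): bystander, to be left where it is: white candle light bulb lying on the table, 107 mm long, 35 mm thick; this point is at its centre
- label_roll_mid (a point): bystander, to be left where it is: roll of paper lot labels lying flat on the test unit, 60 mm across, 26 mm high; this point is at its centre
- fuse_tin_mid (a point): bystander, to be left where it is: flat tin of spare fuses lying on the test unit, 45 x 70 x 20 mm; this point is at its centre
- screwdriver_grip (a point): bystander, to be left where it is: screwdriver lying on the table, 190 mm long, handle 26 mm thick (this point is in its handle)
- mug_mid (a point): bystander, to be left where it is: mug standing on the table, 80 mm across, 95 mm high; this point is at its centre
- adaptor_mid (a point): bystander, to be left where it is: plug-in socket adaptor on the table, 55 x 55 x 34 mm, its three pins standing up 18 mm above it; this point is at its centre
- bulb_carton_mid (a point): bystander, to be left where it is: bulb carton standing on the table, 46 x 46 x 105 mm; this point is at its centre

How it is judged:
On the way, in this order (a step that is already met when the one before it is completed fails the run):
1. the stop button is latched in (pushed in by more than 9 mm) with no hand on it, for 0.4 s (value of joint stop_press above 0.009 m and contact force between stop_head and anything else below 0.3 N), for 0.4 s.
2. the latched head is turned clockwise by more than 0.5 rad (value of joint stop_turn above 0.5 rad), for 0.1 s.
At the end, for the whole second after the job is handed in: the stop button is out (pushed in by less than 1.5 mm) and turned back (less than 0.1 rad), the start button is out (less than 1 mm), every bystander is within 20 mm of where it was (value of joint stop_press below 0.0015 m and value of joint stop_turn below 0.1 rad and value of joint start below 0.001 m and distance of each of bulb_a_mid, bulb_b_mid, label_roll_mid, fuse_tin_mid, screwdriver_grip, mug_mid, adaptor_mid, bulb_carton_mid from where it was at the start of the episode below 0.02 m); the robot touches nothing.
It fails at once if the start button is pressed in by more than 2 mm (value of joint start above 0.002 m).
It fails at once if the head is gripped: the fingers bear on two opposite lobes at once (more than 1 N on each) (contact force between each of stop_lobe0, stop_lobe2 and the fingers above 1 N or contact force between each of stop_lobe1, stop_lobe3 and the fingers above 1 N).
It fails at once if a bystander is lifted or moved by more than 20 mm (distance of any of bulb_a_mid, bulb_b_mid, label_roll_mid, fuse_tin_mid, screwdriver_grip, mug_mid, adaptor_mid, bulb_carton_mid from where it was at the start of the episode above 0.02 m).
It also fails if it takes over 48 s, if anything falls off the work surface, if the arm or the gripper's body presses on something with over 40 N, if the wrist force passes 120 N, or if a joint passes its speed limit or range.

## Working session

There is one attempt and no reset: what is moved stays moved. The work goes in short steps, Python scripts to look and compute and a tool call to move; the robot and the scene stay as the last step left them, time stands still between calls to the robot, and variables do not carry over. Pictures are saved under pics/ and viewed, at most 10 in all, crops included, and the job is handed in when it is done.

Besides the shell and the picture viewer there is one more tool, called after "Call:" as name(argument=value, ...) on one line, values as JSON. move_arm: Moves the arm, as the interface text tells. Scaled input: -1 to 1 covers 1 m each way for a shift and 360 degrees each way for a turn. Its arguments: {"type":"object","properties":{"steps":{"type":"array"},"squeeze":{"type":"number"}},"required":["steps"]}

```bash
mkdir -p pics
cat > h.py <<'E'
import cv2, numpy as np
from rig import manip
def snap(n, f):
    i=manip.get_image(n); cv2.imwrite('pics/'+f+'.png', i['pixels'])
    np.savez('pics/'+f+'.npz', **{k:np.array(i[k]) for k in i}); return i
def ray(f,u,v):
    i=np.load('pics/'+f+'.npz'); R,t=i['R'],i['t']
    d=np.array([(u-i['cx'])/i['fx'],(v-i['cy'])/i['fy'],1])
    if 'wrist' in f:
        a=d[:2]; r=np.hypot(*a); d=np.r_[a/r*np.sin(r),np.cos(r)] if r>0 else d
    d=R.T@d; return -R.T@t, d/np.linalg.norm(d)
def tri(*obs):
    A=0;b=0
    for o in obs:
        c,d=ray(*o); P=np.eye(3)-np.outer(d,d); A=A+P; b=b+P@c
    X=np.linalg.solve(A,b)
    e=[np.linalg.norm((np.eye(3)-np.outer(d,d))@(X-c)) for c,d in (ray(*o) for o in obs)]
    return X,e
def onz(f,u,v,z):
    c,d=ray(f,u,v); return c+d*(z-c[2])/d[2]
E
python3 - <<'E'
from h import *
a=snap('scene','scene0');b=snap('top','top0')
cv2.imwrite('pics/both.png',cv2.resize(np.vstack([a['pixels'],b['pixels']]),None,fx=.78,fy=.78))
s=manip.get_state()
for k in s: print(k,s[k])
E
```

```text
clock 0.1
qpos [-1.30003653e+00  2.76540937e-01  1.50595604e+00  2.39532190e-05
  1.36073447e+00 -1.21015285e-01]
qd [-0.00056635 -0.00157375 -0.00214133  0.00085505 -0.00048448  0.00045241]
effort [-7.10095301e-04 -4.17707670e+01 -2.46405691e+01 -3.00264983e-04
  5.83003712e-03 -1.85494730e-05]
position [ 0.2194313  -0.53102109  0.24754109]
ee_rot [-8.17980431e-04  9.80875466e-01  1.94634657e-01 -4.96145484e-05]
contact_force [-0.02554482 -0.00129851  0.16334609]
moment [ 0.01919449  0.00128938 -0.04142986]
gripper_force 0.0
width 0.0855017274009256
```

View pics/top0.png

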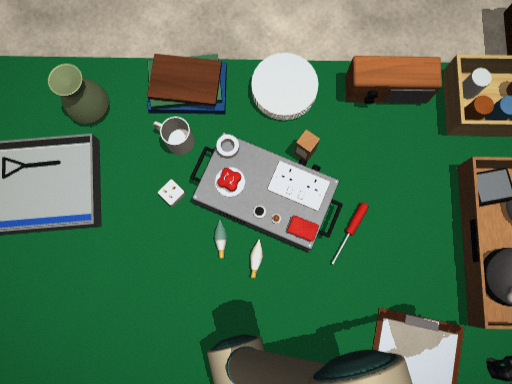

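View pics/scene0.png

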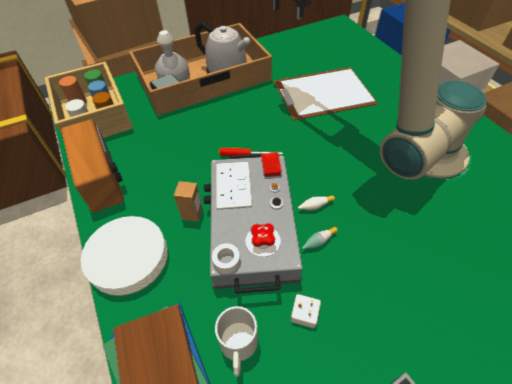

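The top view shows the red stop head at about (230,180), start button (260,211), label roll (228,147) and tin (303,228). In the scene view the stop is at (263,235), start (277,202) and roll (226,258). I'll enlarge these areas.

Run:
```python
from h import *
a=cv2.imread('pics/top0.png')[155:205,205:255];b=cv2.imread('pics/scene0.png')[210:260,238:288]
f=lambda x:cv2.resize(x,(400,400),interpolation=cv2.INTER_CUBIC)
cv2.imwrite('pics/crop1.png',np.hstack([f(a),f(b)]))
```

```text
(no output)
```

View pics/crop1.png

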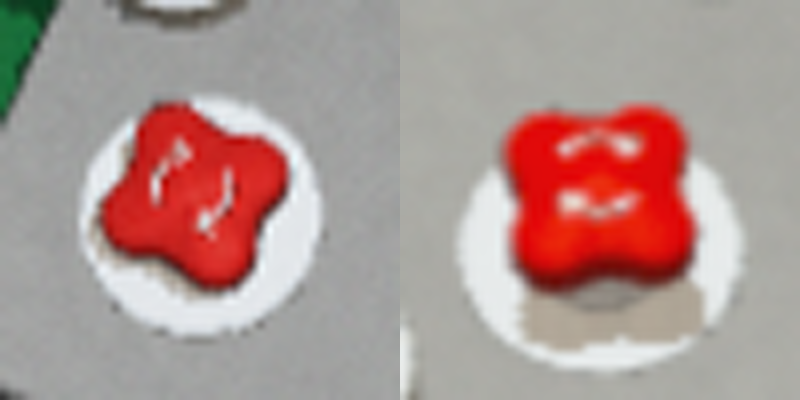

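The crops show the head centre at top ≈(229.3,179.0), scene ≈(262.9,232.3). In the top view its lobe tips are at crop (165,105), (285,170), (230,290), (105,220).

Run:
```python
from h import *
c=lambda x,y:(205+(x+.5)/8-.5,155+(y+.5)/8-.5)
print(tri(('top0',*c(195,193)),('scene0',262.5,231.9)))
print('start',tri(('top0',260,211),('scene0',277,202)))
print('roll',tri(('top0',228,145),('scene0',226,254)))
for p in [(165,105),(285,170),(230,290),(105,220)]: print(onz('top0',*c(*p),.11))
print('plate',onz('top0',*c(200,216),.08))
# console corners top
print([onz('top0',*p,.08).round(3) for p in [(227,134),(337,180),(312,248),(194,201)]])
print(ray('top0',256,192),ray('scene0',256,192))
```

```text
(array([0.62496756, 0.0850848 , 0.11726917]), [np.float64(0.0005852712312673776), np.float64(0.0005852712312673931)])
start (array([0.54624714, 0.00553974, 0.08324132]), [np.float64(0.0012767295316811868), np.float64(0.001276729531681046)])
roll (array([0.71732543, 0.09143874, 0.10646398]), [np.float64(0.0005409452808933276), np.float64(0.0005409452808931649)])
[0.6553436 0.0964827 0.11     ]
[0.63424624 0.05712378 0.11      ]
[0.59441425 0.07389322 0.11      ]
[0.61687605 0.11471906 0.11      ]
plate [0.62548875 0.08631461 0.08      ]
[array([0.757, 0.097, 0.08 ]), array([ 0.634, -0.198,  0.08 ]), array([ 0.453, -0.13 ,  0.08 ]), array([0.572, 0.178, 0.08 ])]
(array([3.51912839e-01, 6.18148135e-04, 1.27621727e+00]), array([ 0.20171753,  0.01257643, -0.97936299])) (array([0.80664027, 0.44571094, 0.7796841 ]), array([-0.25999801, -0.55632062, -0.78924547]))
```

Stop axis is at ≈(0.625, 0.0855) with the top near 0.12, and the unit's layout agrees with this (predicted 0.622, 0.082). The start button is 112 mm away, as it should be. The lobes are at about 20°+90k. The tool's y axis (112.5°) already lies along the 110° lobe, so I'll go above the button with the gripper shut.

Call:
move_arm(steps=[0,0,0,0.02,0.03,0,-1,0,0,0,0.045,0.07,0,-1,0,0,0,0.07,0.11,0,-1,0,0,0,0.095,0.15,0,-1,0,0,0,0.12,0.19,0,-1,0,0,0,0.145,0.23,0,-1,0,0,0,0.17,0.27,0,-1,0,0,0,0.2,0.31,0,-1,0,0,0,0.225,0.35,0,-1,0,0,0,0.25,0.385,0,-1], squeeze=20)

```text
clock: 1.1
position: [0.47, -0.1442, 0.2481]
ee_rot: [-0.0, 0.981, 0.195, -0.0]
contact_force: [0.9, -0.2, 0.1]
width: 0.0002
gripper_force: 0.0
```

Call:
move_arm(steps=[0,0,0,0.02,0.03,0,-1,0,0,0,0.04,0.06,-0.01,-1,0,0,0,0.06,0.09,-0.02,-1,0,0,0,0.08,0.12,-0.03,-1,0,0,0,0.1,0.15,-0.04,-1,0,0,0,0.12,0.18,-0.05,-1,0,0,0,0.14,0.21,-0.05,-1,0,0,0,0.155,0.2315,-0.05,-1,0,0,0,0.155,0.2315,-0.05,-1,0,0,0,0.155,0.2315,-0.05,-1])

```text
clock: 2.1
position: [0.6242, 0.0853, 0.1975]
ee_rot: [0.0, 0.981, 0.195, -0.001]
contact_force: [-0.2, -1.1, 0.1]
width: -0.0001
gripper_force: 0.0
```

Run:
```python
from h import *
a=snap('wrist','wrist1');b=snap('scene','scene1');c=snap('top','top1')
f=lambda x:cv2.resize(x,(400,400),interpolation=cv2.INTER_CUBIC)
cv2.imwrite('pics/c2.png',np.hstack([cv2.resize(a['pixels'],(480,360)),f(b['pixels'][170:270,210:310])[20:380,40:360]]))
s=manip.get_state()
for k in ['clock','qpos','position','ee_rot','contact_force','width']: print(k,s[k])
```

```text
clock 2.25
qpos [ 2.38539403e-02  3.87304385e-01  1.46274026e+00 -5.32989326e-04
  1.29241647e+00  1.20388054e+00]
position [0.62384254 0.08412554 0.19822923]
ee_rot [ 1.78323566e-04  9.80958656e-01  1.94216015e-01 -4.71593118e-04]
contact_force [-0.06496802 -0.38793693 -0.52809517]
width -9.954380127486295e-06
```

View pics/c2.png

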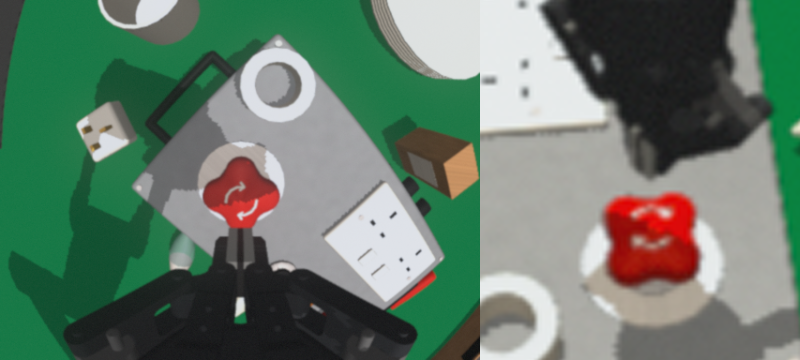

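The wrist view shows the head below the shut fingers, with lobe ends at (205,191) and (279,190) and the far lobe's tip at (240,157). The fingertips are at about (241,235). I'll cross-check the axis.

Run:
```python
from h import *
k=512/480
for p,z in [((242,190.5),.109),((205,191),.109),((279,190),.109),((240,157),.113),((241,200),.123)]: print(p,onz('wrist1',p[0]*k,p[1]*k,z).round(4))
print(tri(('top0',229,179),('scene0',262.5,231.9),('wrist1',241*k,199*k)))
print('cam',ray('wrist1',256,192))
```

```text
(242, 190.5) [0.6294 0.0871 0.109 ]
(205, 191) [0.6173 0.1151 0.109 ]
(279, 190) [0.6415 0.0591 0.109 ]
(240, 157) [0.6557 0.0998 0.113 ]
(241, 200) [0.6266 0.0869 0.123 ]
(array([0.62466549, 0.08526744, 0.116291  ]), [np.float64(0.0007395782764412405), np.float64(0.0011440673017811312), np.float64(0.0008879191265962805)])
cam (array([0.70195852, 0.11877746, 0.32301346]), array([-0.28778138, -0.11849016, -0.95033781]))
```

Axis refined to ≈(0.6255, 0.086), with lobes at about 22°+90k. Now the press.

Call:
move_arm(steps=[0,0,0,0.001,0.0005,-0.015,-1,0,0,0,0.001,0.0005,-0.03,-1,0,0,0,0.001,0.0005,-0.045,-1,0,0,0,0.001,0.0005,-0.052,-1,0,0,0,0.001,0.0005,-0.056,-1,0,0,0,0.001,0.0005,-0.059,-1,0,0,0,0.001,0.0005,-0.062,-1,0,0,0,0.001,0.0005,-0.064,-1,0,0,0,0.001,0.0005,-0.066,-1,0,0,0,0.001,0.0005,-0.066,-1])

```text
clock: 3.25
position: [0.6258, 0.0851, 0.1346]
ee_rot: [0.001, 0.981, 0.195, 0.001]
contact_force: [-2.4, -1.6, 9.6]
width: -0.0002
gripper_force: 4.5
```

Call:
move_arm(steps=[0,0,0,0,0,-0.001,-1,0,0,0,0,0,-0.002,-1,0,0,0,0,0,-0.003,-1,0,0,0,0,0,-0.004,-1,0,0,0,0,0,-0.005,-1,0,0,0,0,0,-0.006,-1,0,0,0,0,0,-0.006,-1,0,0,0,0,0,-0.006,-1,0,0,0,0,0,-0.006,-1,0,0,0,0,0,-0.006,-1])

```text
clock: 4.25
position: [0.6258, 0.0851, 0.1288]
ee_rot: [0.001, 0.981, 0.195, 0.001]
contact_force: [-2.5, -0.8, 9.6]
width: 0.0001
gripper_force: 4.5
```

Call:
move_arm(steps=[0,0,0,0,0,-0.001,-1,0,0,0,0,0,-0.002,-1,0,0,0,0,0,-0.003,-1,0,0,0,0,0,-0.004,-1,0,0,0,0,0,-0.004,-1,0,0,0,0,0,-0.004,-1,0,0,0,0,0,-0.004,-1,0,0,0,0,0,-0.004,-1,0,0,0,0,0,-0.004,-1,0,0,0,0,0,-0.004,-1])

```text
clock: 5.25
position: [0.6259, 0.0851, 0.1269]
ee_rot: [0.001, 0.981, 0.195, 0.002]
contact_force: [-5.2, -1.6, 18.6]
width: 0.0
gripper_force: 9.1
```

The press reached the hard stop (tip 13 mm below the rest height, 18.6 N). Next I'll lift off and go over to the side of the 112° lobe.

Call:
move_arm(steps=[0,0,0,0,0,0.02,-1,0,0,0,0,0,0.04,-1,0,0,0,0,0,0.055,-1,0,0,0,-0.02,0.01,0.055,-1,0,0,0,-0.042,0.018,0.055,-1,0,0,0,-0.042,0.018,0.055,-1,0,0,0,-0.042,0.018,0.055,-1,0,0,0,-0.042,0.018,0.055,-1,0,0,0,-0.042,0.018,0.055,-1,0,0,0,-0.042,0.018,0.055,-1])

```text
clock: 6.25
position: [0.5842, 0.1033, 0.1772]
ee_rot: [0.0, 0.981, 0.194, 0.0]
contact_force: [0.1, -0.6, -0.5]
width: 0.0001
gripper_force: 0.0
```

Run:
```python
from h import *
a=snap('wrist','wrist2');b=snap('scene','scene2')
f=lambda x:cv2.resize(x,(400,400),interpolation=cv2.INTER_CUBIC)
cv2.imwrite('pics/c3.png',np.hstack([f(a['pixels'][130:290,180:340]),f(b['pixels'][190:270,220:300])]))
s=manip.get_state()
for k in ['clock','qpos','position','ee_rot','contact_force','width']: print(k,s[k])
```

```text
clock 6.35
qpos [ 5.79133733e-02  3.49453193e-01  1.57856640e+00 -1.54545869e-04
  1.21367544e+00  1.23730384e+00]
position [0.58395849 0.10332301 0.17710617]
ee_rot [ 6.46794002e-05  9.80905965e-01  1.94482594e-01 -6.06448732e-05]
contact_force [-0.76592217 -0.42987026 -0.27901782]
width -0.00031822726704361625
```

View pics/c3.png

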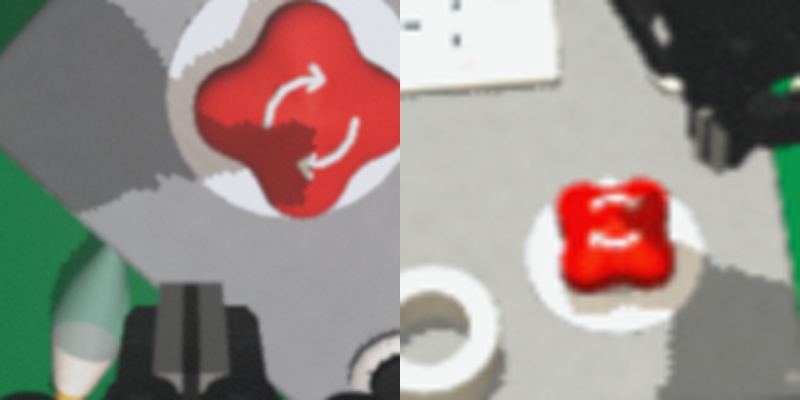

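The head stands latched by itself with the hand off: it sits low over its plate, and the 112° lobe is at crop (200,110). The shut fingertips are only about 13 mm wide over both fingers. I'll go down beside that lobe.

Call:
move_arm(steps=[0,0,0,0.004,-0.007,0,-1,0,0,0,0.004,-0.007,-0.02,-1,0,0,0,0.004,-0.007,-0.04,-1,0,0,0,0.004,-0.007,-0.055,-1,0,0,0,0.004,-0.007,-0.062,-1,0,0,0,0.004,-0.007,-0.067,-1,0,0,0,0.004,-0.007,-0.067,-1,0,0,0,0.006,-0.006,-0.067,-1,0,0,0,0.0085,-0.005,-0.067,-1,0,0,0,0.0085,-0.005,-0.067,-1])

```text
clock: 7.35
position: [0.5921, 0.0991, 0.1107]
ee_rot: [-0.0, 0.981, 0.195, 0.0]
contact_force: [-1.9, 0.7, 0.1]
width: 0.0001
gripper_force: 1.2
```

Run:
```python
from h import *
s=manip.get_state()
for k in ['clock','position','contact_force','moment']: print(k,s[k])
# planned arc: centre c, start commanded pose p
c=np.array([.6255,.086]); p=np.array([.5925,.0985])
for deg in range(0,61,5):
    a=-np.radians(deg); R=np.array([[np.cos(a),-np.sin(a)],[np.sin(a),np.cos(a)]])
    print(deg,(-deg/360)if 1 else 0,(R@(p-c)+c-p).round(4))
```

```text
clock 7.35
position [0.59206676 0.09909386 0.11074886]
contact_force [-1.93562596  0.67598049  0.1232206 ]
moment [ 0.27440168  0.37865599 -0.02241247]
0 0.0 [0. 0.]
5 -0.013888888888888888 [0.0012 0.0028]
10 -0.027777777777777776 [0.0027 0.0055]
15 -0.041666666666666664 [0.0044 0.0081]
20 -0.05555555555555555 [0.0063 0.0105]
25 -0.06944444444444445 [0.0084 0.0128]
30 -0.08333333333333333 [0.0107 0.0148]
35 -0.09722222222222222 [0.0131 0.0167]
40 -0.1111111111111111 [0.0158 0.0183]
45 -0.125 [0.0185 0.0197]
50 -0.1388888888888889 [0.0214 0.0208]
55 -0.1527777777777778 [0.0243 0.0217]
60 -0.16666666666666666 [0.0273 0.0223]
```

Light contact is felt. I'll follow the arc about the axis, turning the tool along with it, and keep 2 mm further out.

Call:
move_arm(steps=[0,0,0,-0.001,0.002,0,-1,0,0,-0.007,0,0.0035,0,-1,0,0,-0.014,0.0005,0.005,0,-1,0,0,-0.021,0.0015,0.0065,0,-1,0,0,-0.028,0.002,0.0075,0,-1,0,0,-0.035,0.003,0.009,0,-1,0,0,-0.042,0.004,0.01,0,-1,0,0,-0.049,0.0045,0.0115,0,-1,0,0,-0.056,0.0055,0.0125,0,-1,0,0,-0.056,0.0055,0.0125,0,-1])

```text
clock: 8.35
position: [0.5977, 0.1107, 0.1106]
ee_rot: [0.001, 1.0, 0.02, 0.0]
contact_force: [-1.1, -1.7, -0.1]
width: 0.0
gripper_force: 0.9
```

Run:
```python
from h import *
b=snap('scene','scene3');w=snap('wrist','wrist3')
f=lambda x:cv2.resize(x,(400,400),interpolation=cv2.INTER_CUBIC)
cv2.imwrite('pics/c4.png',np.hstack([f(w['pixels'][130:290,180:340]),f(b['pixels'][205:265,235:295])]))
s=manip.get_state()
for k in ['clock','position','contact_force','moment']: print(k,s[k])
```

```text
clock 8.45
position [0.59765527 0.11074591 0.1105452 ]
contact_force [-2.14225214 -1.10446112  1.2463622 ]
moment [-0.1991124   0.30003042 -0.0566926 ]
```

View pics/c4.png

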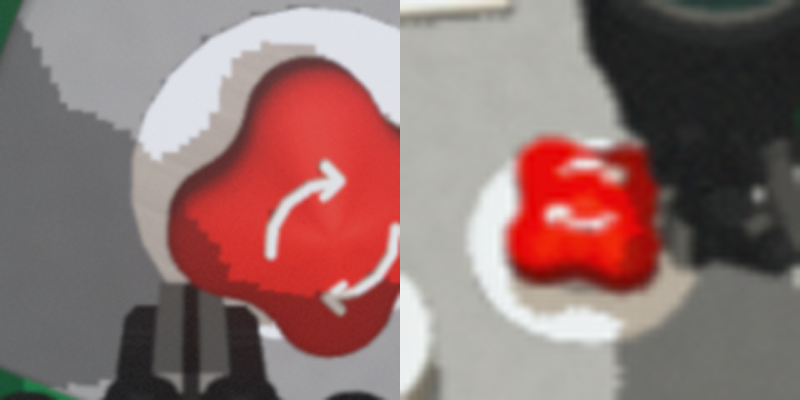

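The fingertips bear on the left (112°) lobe at crop (190,285) and the head has started to turn clockwise. The neighbouring lobe is clear, so I'll carry on.

Call:
move_arm(steps=[0,0,-0.01,0.0015,0.0016,0,-1,0,0,-0.02,0.003,0.003,0,-1,0,0,-0.03,0.0045,0.0045,0,-1,0,0,-0.04,0.0065,0.006,0,-1,0,0,-0.05,0.0085,0.007,0,-1,0,0,-0.06,0.0105,0.0083,0,-1,0,0,-0.07,0.0125,0.0093,0,-1,0,0,-0.08,0.0145,0.01,0,-1,0,0,-0.083,0.0151,0.0103,0,-1,0,0,-0.083,0.0151,0.0103,0,-1])

```text
clock: 9.45
position: [0.6112, 0.1217, 0.1103]
ee_rot: [0.0, 0.971, -0.238, -0.002]
contact_force: [-5.6, 1.0, 2.3]
width: -0.0
gripper_force: 2.3
```

Run:
```python
from h import *
b=snap('scene','scene4');w=snap('wrist','wrist4')
f=lambda x:cv2.resize(x,(400,400),interpolation=cv2.INTER_CUBIC)
cv2.imwrite('pics/c5.png',np.hstack([f(w['pixels'][130:290,180:340]),f(b['pixels'][205:265,235:295])]))
s=manip.get_state()
for k in ['clock','position','contact_force','moment','qpos']: print(k,s[k])
```

```text
clock 9.55
position [0.61119827 0.12166425 0.11034974]
contact_force [-5.00994138  0.92067728  3.0199383 ]
moment [ 0.06370336  0.81359203 -0.04739597]
qpos [8.45112383e-02 4.49056694e-01 1.59651739e+00 7.70159342e-04
 1.09886407e+00 2.13551404e+00]
```

View pics/c5.png

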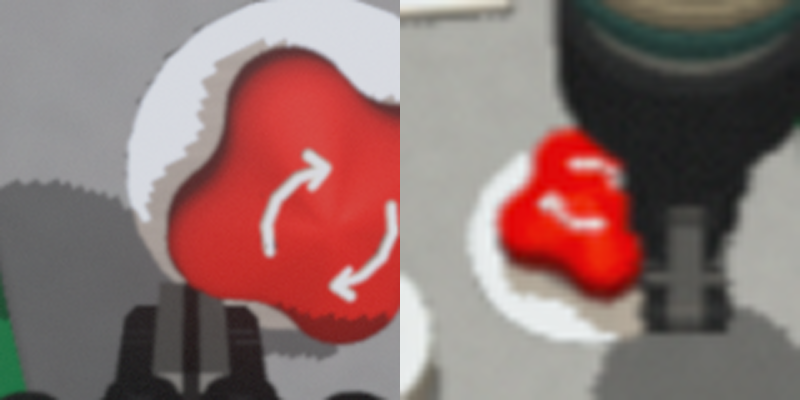

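The head is now turned about 30–35° and still latched. I'll continue.

Call:
move_arm(steps=[0,0,-0.007,0.0015,0.0005,0,-1,0,0,-0.014,0.003,0.001,0,-1,0,0,-0.02,0.0045,0.0012,0,-1,0,0,-0.027,0.006,0.0015,0,-1,0,0,-0.034,0.0075,0.0017,0,-1,0,0,-0.036,0.0085,0.0017,0,-1,0,0,-0.036,0.009,0.0017,0,-1,0,0,-0.036,0.009,0.0017,0,-1,0,0,-0.036,0.009,0.0017,0,-1,0,0,-0.036,0.009,0.0017,0,-1])

```text
clock: 10.55
position: [0.6205, 0.1248, 0.1109]
ee_rot: [-0.001, 0.938, -0.346, -0.001]
contact_force: [-4.3, 3.6, 4.4]
width: 0.0001
gripper_force: 3.1
```

Run:
```python
from h import *
b=snap('scene','scene5');w=snap('wrist','wrist5')
f=lambda x:cv2.resize(x,(400,400),interpolation=cv2.INTER_CUBIC)
cv2.imwrite('pics/c6.png',np.hstack([f(w['pixels'][130:290,180:340]),f(b['pixels'][205:265,235:295])]))
s=manip.get_state()
for k in ['clock','position','contact_force','moment','qpos']: print(k,s[k])
```

```text
clock 10.65
position [0.62052803 0.1247489  0.11093949]
contact_force [-5.15049796  3.69975993  5.57103654]
moment [ 0.52535739  0.84083117 -0.05322005]
qpos [0.08684238 0.46067042 1.57398561 0.00340308 1.10838652 2.3630882 ]
```

View pics/c6.png

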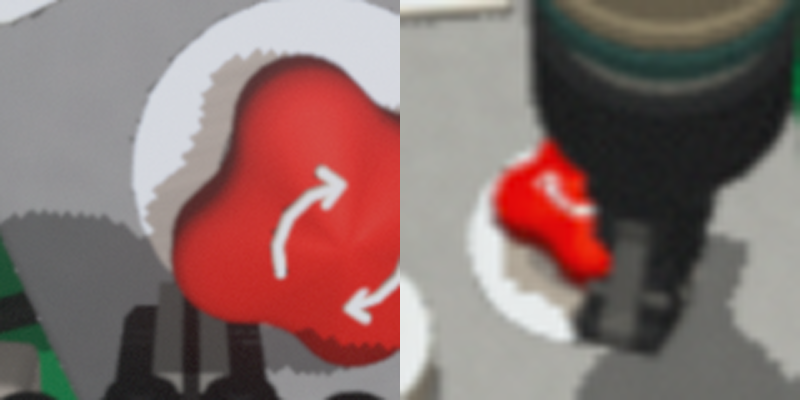

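The vertical force and the stem showing under the head indicate the latch has let go and the head has sprung up. I'll withdraw outwards, then up.

Call:
move_arm(steps=[0,0,0,-0.006,0.004,0,-1,0,0,0,-0.01,0.012,0,-1,0,0,0,-0.01,0.025,0,-1,0,0,0,-0.01,0.035,0.002,-1,0,0,0,-0.012,0.035,0.03,-1,0,0,0,-0.02,0.035,0.07,-1,0,0,0,-0.05,0.035,0.11,-1,0,0,0,-0.09,0.035,0.12,-1,0,0,0,-0.13,0.035,0.12,-1,0,0,0,-0.13,0.035,0.12,-1])

```text
clock: 11.65
position: [0.4865, 0.1587, 0.2311]
ee_rot: [0.001, 0.938, -0.346, -0.001]
contact_force: [-0.3, -0.2, -0.2]
width: -0.0001
gripper_force: 0.0
```

Run:
```python
from h import *
b=snap('scene','scene6');w=snap('top','top6')
f=lambda x:cv2.resize(x,(400,400),interpolation=cv2.INTER_CUBIC)
p=np.load('pics/scene0.npz')['pixels']
cv2.imwrite('pics/c7.png',np.hstack([f(p[205:265,235:295]),f(b['pixels'][205:265,235:295])]))
s=manip.get_state()
for k in ['clock','position','contact_force']: print(k,s[k])
d=cv2.absdiff(b['pixels'],p).max(2)[205:260,240:272]; print((d>60).sum())
```

```text
clock 11.75
position [0.49168086 0.1587432  0.23113193]
contact_force [0.7314868  0.44846841 0.30147111]
0
```

View pics/c7.png

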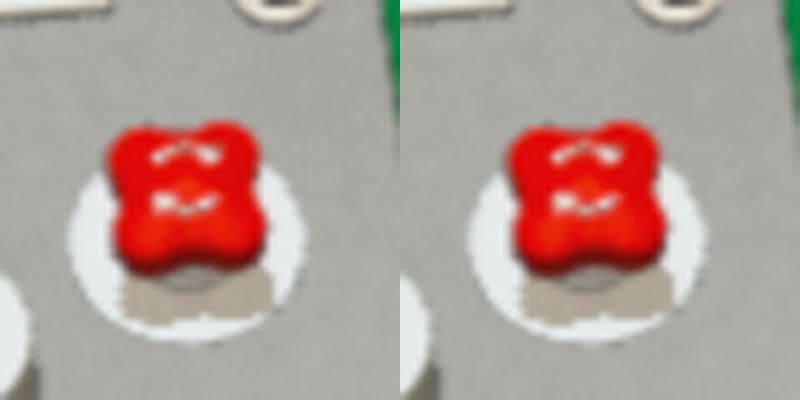

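The before and after crops are identical: the head is out and turned back to rest, and nothing touches it. Handing in.

```bash
python3 -c "
from rig import manip
print(manip.sign_off())"
```

```text
the job is handed in; nothing more can be done
None
```

The job is handed in, though the hand-in returned no verdict: the stop button latched by itself with the hand off, was turned clockwise by one lobe until it let go, and is back out at rest; the start button and the things lying about were not touched.

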